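Put the day's accessories away on their holders

ROBOT

A 7-joint arm with a two-finger parallel gripper is mounted at the origin on the work surface. World frame = base frame: x ahead of the robot, y to its left, z up, the work surface at z = 0. Lengths are in m, angles in rad, forces in N, time in s.
With the tool pointing down it reaches from about 0.4 to 0.9 m from the base axis. Payload 5.6 kg.
Tool frame: the origin (TCP) lies midway between the tips of the shut fingers; the grasp point (between the pads) lies 19 mm behind it; z points along the fingers, y is the line along which they close (so a half turn about z gives the same grasp; the last joint's range is limited). The gripper opens to 92 mm and grips with 3 to 60 N. Pads are 20 mm wide; open, the fingers measure 128 mm over their backs; the gripper's body (75 mm by 189 mm) begins 69 mm behind the grasp point.
Start: joints at [-1.293, 0.468, -0.012, 1.603, 0.006, 1.071, -0.056], TCP at [0.205, 0.617, 0.215] pointing down, gripper open.
Joint ranges: [-2.53, 2.53], [-0.31, 2.02], [-1.57, 1.55], [0.28, 2.44], [-1.29, 4.43], [0.15, 1.84], [-2.92, 2.92]. Speed limits (rad/s): [2.57, 2.57, 3.14, 3.14, 3.14, 3.14, 3.14].

INTERFACE

Orientations are given as a 3x3 rotation matrix whose columns are the frame's x, y, z axes.
In Python, from station import env, effector, solver, viewer, workorder, search_frame, tip_of gives the robot as it stands. Calls block until the motion is done:
- env.reach(position, orientation): joint-space move of the TCP to a pose.
- env.movel(position, frame=None, rate=0.15): straight line of the TCP; frame=None keeps the orientation; rate is the mean speed in m/s.
- env.goto_joints(angles): joint-space move.
- effector.release() and effector.grasp(squeeze=None): open the fingers fully, or close them until they stop; squeeze is the grip in N (None keeps the last).
- env.pause(seconds).
- solver.inverse_kinematics(position, orientation): joint angles nearest the present ones, or None.
- env.sense(): the state.
- viewer.read_camera(name): name is "scene" or "side" or "wrist"; returns (picture, depth): 420x560x3 uint8, red, green, blue; 420x560 float32, m along the optical axis (not along the pixel's ray), 0 where there is no reading.
- viewer.camera_info(name): a dict with "intrinsics" (3x3 intrinsics, pixels), "eye" and "rotation" of the camera in the world; the wrist camera has in their place "T_tool_cam" (4x4, takes a point from camera to tool coordinates, whose origin is the TCP and whose axes are the flange's). Camera axes: x right, y up, looking along -z (the intrinsics and any distortion apply to the point x, -y, -z); pixel columns grow to the right and rows downward; lengths in m; the calibration is good to about 2 mm. A picture is of the moment at which its call begins: read the wrist's pose just before it. camera_info takes no time and is no camera call.
A pose or a line that the arm cannot do raises env.PlanningError and nothing moves.
- workorder.finish_job(): hands the job in; it is judged then, once.
Trained networks look in the newest picture that a camera, given by its name, has taken for a name from the list of things; names that differ only in an ending like _2 or _b are one class to them, and where a whole thing is asked for, a point or a joint stands for the part that bears it (a point fixed in the world has none). Each returns a list of dicts, best first, with "score" (0 to 1); they miss things now and then, are a little off and sometimes report something else, mostly with a low value. They report only what shows in the picture. A call takes as long as a camera call.
- search_frame(camera, name): "at" ([x, y, z] in m, in world coordinates, good to about 4 mm: the middle of the surface that is visible of it).
- tip_of(camera, name): "at" ([x, y, z] in m, in world coordinates, good to about 4 mm: a listed point, or the origin of a listed thing).
The state is a dict: "t": time; "joint_positions": joint angles; "joint_velocities": joint speeds; "tau": joint torques, N m; "ee_pos": TCP position; "tcp_rot": TCP orientation; "wrist_force": force on the tool from outside, world axes, zero at the start; "moment": the same for the moment, N m; "gripper_width": finger opening in m; "grasp_force": force on a finger pad.
Only numpy, scipy, OpenCV 4.12 (cv2) and the standard library are available. Lean on these libraries where they do the work, as an engineer would, in place of code of your own. Each camera call takes 0.05 s, during which the arm holds its last target. There are 200 camera calls.

TASK

Put the four accessories away, each on its own holder: the watch over the post of the steel watch stand so that it lies flat on the base, the ring flat in the blue ring tray, the cufflink into the white cup, and the folded sunglasses upright in the middle of the black stand, lengthwise between its raised ends. Lower each into place rather than dropping it, leave the wax tin and the perfume bottle where they stand, and let go of everything at the end.

Things in the scene. Friction and masses are not known exactly. Their poses are not given: they have to be found in the camera images.
- watch: Loose closed bangle wristwatch of bright steel, lying on its side as a ring with a vertical axis: outer diameter 56 mm, inner 49 mm, 24 mm high, about 80 g. A flush rectangular watch head (8 mm thick, 32 mm wide, dark dial facing outwards) sits at its -x side and reaches to x = -35 mm. Grip across the 56 mm diameter along its y axis. Origin: centre of the ring at its underside, z up.
- ring: Loose chunky gold finger ring lying flat: outer diameter 24 mm, inner 18 mm, 8 mm high, about 14 g, with a red stone (10 mm wide) at its -x side reaching to x = -17 mm. Grip across the 24 mm diameter along its y axis. Origin: centre of the ring at its underside, z up.
- cufflink: Loose gold cufflink standing upright, 22 mm high, about 16 g: a foot disc of 18 mm diameter and 4 mm height, a thin stem, and a head disc of 20 mm diameter between 16 and 22 mm height with a blue enamel face on top. Round: grip the head from any side. Origin: centre of its underside, z up.
- sunglasses: Loose folded sunglasses with a brown frame and smoked lenses, standing upright on the lower rims: 140 mm long (along y), 28 mm deep (along x, lenses at -x, folded temples at +x), 42 mm high, about 45 g. In the middle (y = 0) both the bridge (front, x = -14 mm) and the folded temples (back, x = +13 mm) span heights 26 to 40 mm: grip there across the depth, along x. Origin: centre of its underside, z up.
- watch_stand: Watch stand of stainless steel, fixed: a round base of 90 mm diameter and 8 mm height with an upright post of 18 mm diameter in its centre, top of the post 48 mm above the shelf. The watch goes over the post and lies on the base. Origin: centre of its underside, z up.
- ring_tray: Ring tray, a small round dish of blue glazed ceramic, fixed: outer diameter 80 mm, inside diameter at the floor about 69 mm, floor 5 mm and rim 9 mm above the shelf. Origin: centre of its underside, z up.
- cufflink_cup: White silicone cufflink cup, fixed, open at the top: outer diameter 64 mm and inside diameter 58 mm at the rim (54 mm at the bottom), inner floor 4 mm and rim 28 mm above the shelf. Origin: centre of its underside, z up.
- sunglasses_stand: Black plastic sunglasses stand, fixed: a low plinth 180 mm long (along y), 70 mm wide (along x), its top 12 mm above the shelf, with a raised lip across each end (6 mm thick, 7 mm higher than the top), 168 mm clear between them. Origin: centre of its underside, z up.
- wax_tin: Bystander, loose: round tin of shoe wax with a green lid, 53 mm diameter, 24 mm high, in the middle of the work. Origin: centre of its underside, z up.
- perfume: Bystander, loose: amber glass perfume bottle, 36 x 48 mm, 76 mm high with its black cap, behind the work. (Also there, not listed: a smoked glass watch case, fixed, 112 x 202 mm and 62 mm high, at the far right corner of the shelf, clear of the work.) Origin: centre of its underside, z up.

How it is judged:
By the outcome, as a careful person would: the job done as asked, in the order asked, and still so for the second after the job is handed in, with the robot touching nothing.
It also fails if it takes over 120 s, if anything falls off the work surface, if the arm or the gripper's body presses on something with over 40 N, if the wrist force passes 120 N, or if a joint passes its speed limit or range.

## Working session

There is one attempt and no reset: what is moved stays moved. The work goes in short steps, each a Python script; the robot and the scene stay as the last script left them, time stands still between calls to the robot, and variables do not carry over. Pictures are saved under pics/ and viewed, at most 14 in all, crops included, and the job is handed in when it is done.

```bash
ls; mkdir -p pics; cat > h.py <<'E'
import numpy as np, cv2
from station import env, effector, solver, viewer, workorder, search_frame, tip_of
def cloud(name):
    s=env.sense(); img,d=viewer.read_camera(name); i=viewer.camera_info(name)
    K=np.array(i["intrinsics"]); v,u=np.mgrid[:420,:560]
    p=np.stack([(u-K[0,2])/K[0,0]*d,-(v-K[1,2])/K[1,1]*d,-d],-1)
    if "eye" in i: w=p@np.array(i["rotation"]).T+np.array(i["eye"])
    else:
        T=np.array(i["T_tool_cam"]); w=(p@T[:3,:3].T+T[:3,3])@np.array(s["tcp_rot"]).T+np.array(s["ee_pos"])
    w[d==0]=np.nan
    return img,w
def save(n,img): cv2.imwrite("pics/"+n,img[:,:,::-1])
E
python3 - <<'E'
from h import *
np.set_printoptions(precision=3,suppress=True)
for c in ["scene","side"]:
    img,w=cloud(c); save(c+"1.png",img); i=viewer.camera_info(c); print(c,{k:v for k,v in i.items()})
    for n in "watch ring cufflink sunglasses watch_stand ring_tray cufflink_cup sunglasses_stand wax_tin perfume".split():
        print(n,[(np.array(r["at"]),round(r["score"],2)) for r in tip_of(c,n)[:2]],[(np.array(r["at"]),round(r["score"],2)) for r in search_frame(c,n)[:2]])
print(env.sense())
E
```

```text
pics
scene {'intrinsics': array([[483.136,   0.   , 278.382],
       [  0.   , 483.136, 211.161],
       [  0.   ,   0.   ,   1.   ]]), 'eye': array([1.031, 0.647, 0.744]), 'rotation': array([[-0.812, -0.377,  0.445],
       [ 0.583, -0.55 ,  0.598],
       [ 0.019,  0.745,  0.667]])}
watch [(array([ 0.349, -0.27 ,  0.003]), 0.85)] [(array([ 0.347, -0.26 ,  0.017]), 0.77), (array([0.573, 0.01 , 0.022]), 0.66)]
ring [(array([0.636, 0.155, 0.   ]), 0.72), (array([ 0.665, -0.13 ,  0.002]), 0.55)] [(array([ 0.665, -0.131,  0.007]), 0.49)]
cufflink [(array([ 0.525,  0.373, -0.001]), 0.44), (array([ 0.775,  0.005, -0.002]), 0.22)] [(array([0.526, 0.376, 0.021]), 0.46)]
sunglasses [(array([0.425, 0.111, 0.   ]), 0.69)] [(array([0.424, 0.119, 0.031]), 0.57)]
watch_stand [(array([0.634, 0.157, 0.002]), 0.94)] [(array([0.643, 0.165, 0.009]), 0.63)]
ring_tray [(array([ 0.54 , -0.392, -0.001]), 0.68)] [(array([ 0.541, -0.394,  0.007]), 0.64)]
cufflink_cup [(array([ 0.43 , -0.121,  0.001]), 0.64), (array([ 0.665, -0.133,  0.002]), 0.63)] [(array([ 0.432, -0.121,  0.014]), 0.87)]
sunglasses_stand 
[... 1562 characters left out ...]
), 0.27)] [(array([ 0.569, -0.   ,  0.025]), 0.59)]
perfume [(array([0.772, 0.004, 0.001]), 0.71)] [(array([ 0.761, -0.007,  0.048]), 0.96)]
{'t': 2.1, 'joint_positions': array([-1.293,  0.468, -0.012,  1.603,  0.006,  1.071, -0.056]), 'joint_velocities': array([ 0.002,  0.001, -0.001, -0.001, -0.   ,  0.   , -0.001]), 'tau': array([  0.   , -52.041,  -0.012, -24.405,  -0.057,   0.012,   0.   ]), 'ee_pos': array([0.205, 0.617, 0.215]), 'tcp_rot': array([[-0.949,  0.315,  0.   ],
       [ 0.315,  0.949,  0.   ],
       [-0.   ,  0.   , -1.   ]]), 'wrist_force': array([-0.222, -0.349, -0.279]), 'moment': array([-0.031,  0.024,  0.034]), 'grasp_force': 0.0, 'gripper_width': 0.09175752508936696}
```

View pics/scene1.png

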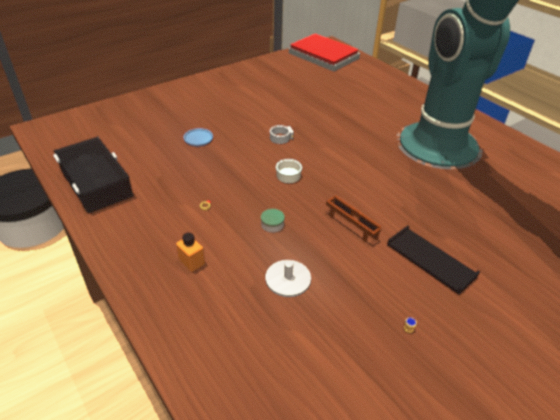

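View pics/side1.png

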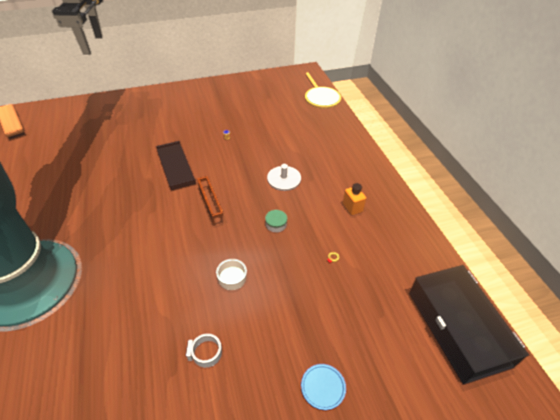

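All four accessories, the holders and the bystanders show in both views. In the side view the watch is at (205,350), with its head at (190,348). Next I take a close wrist look at the watch and get orientations from the clouds.

```bash
cat >> h.py <<'E'
def R(a):  # tool down, closing axis y at world angle a
    c,s=np.cos(a),np.sin(a); return np.array([[-s,c,0],[c,s,0],[0,0,-1.]])  # x=(-s,c), y=(c,s)
def pts(w,xy,r,lo,hi):
    m=(np.hypot(w[...,0]-xy[0],w[...,1]-xy[1])<r)&(w[...,2]>lo)&(w[...,2]<hi); return w[m],m
def rect(p):
    (c,s,a)=cv2.minAreaRect(p[:,:2].astype(np.float32)*1000); return np.round(c,1),np.round(s,1),round(a,1)
E
python3 - <<'E'
from h import *
np.set_printoptions(precision=3,suppress=True)
for c in ["scene","side"]:
    img,w=cloud(c)
    for n,xy,r,lo,hi in [("watch",(.351,-.271),.06,.008,.04),("ring",(.665,-.131),.03,.003,.02),("cuff",(.524,.371),.02,.016,.03),("sun",(.428,.11),.09,.025,.06),("sunstand",(.361,.286),.12,.008,.03),("stand",(.637,.157),.06,.005,.03),("post",(.637,.157),.03,.04,.06),("tray",(.54,-.392),.06,.003,.02),("cup",(.431,-.12),.05,.022,.04)]:
        p,m=pts(w,xy,r,lo,hi); print(c,n,len(p),rect(p) if len(p)>3 else "", np.nanmax(p[:,2]) if len(p) else "")
print(viewer.camera_info("wrist"))
env.reach([.351,-.271,.25],R(np.pi/2)); s=env.sense(); print(s['t'],s['joint_positions'],s['ee_pos'])
img,w=cloud("wrist"); save("w1.png",img)
E
```

```text
scene watch 213 (array([ 348.5, -268.4]), array([59.6, 63.3]), 77.4) 0.024568738980309535
scene ring 42 (array([ 664.3, -131. ]), array([26.8, 20.8]), 53.2) 0.007686609021200663
scene cuff 88 (array([524.9, 375.3]), array([18.1, 19.5]), 29.8) 0.02208780925784959
scene sun 675 (array([428.7, 111.9]), array([ 32.7, 141.2]), 5.1) 0.04266450954094814
scene sunstand 1896 (array([363.2, 273.5]), array([ 76.8, 204.3]), 7.3) 0.02826625111211012
scene stand 774 (array([637.3, 154.7]), array([88.7, 87.5]), 73.2) 0.029735424414187195
scene post 56 (array([636.2, 154.6]), array([16.2, 17.2]), 77.4) 0.047584658155433335
scene tray 178 (array([ 540.7, -390.9]), array([78.7, 76.3]), 44.4) 0.009407513682269442
scene cup 98 (array([ 433.2, -117.8]), array([62.1, 61.9]), 27.2) 0.02941520871216985
side watch 451 (array([ 343.9, -269.6]), array([55.9, 64.1]), 78.1) 0.027628307117219086
side ring 60 (array([ 659. , -128.5]), array([28.8, 31.8]), 10.2) 0.009602428675267616
side cuff 29 (array([522. , 375.7]), array([24.7, 14.8]), 76.3) 0.024517524829416826
side sun 301 (array([425.4, 110.6]), array([ 28.2
[... 157 characters left out ...]
 150.7]), array([87. , 88.4]), 80.4) 0.029894536036314645
side post 33 (array([632.5, 152.2]), array([16.8, 13.2]), 73.2) 0.05006895863941552
side tray 1529 (array([ 539.2, -387.2]), array([106.4, 104. ]), 0.6) 0.01217902277977756
side cup 181 (array([ 430. , -119.3]), array([63.4, 62.2]), 41.8) 0.03166915654739533
{'intrinsics': array([[347.532,   0.   , 278.756],
       [  0.   , 347.532, 208.751],
       [  0.   ,   0.   ,   1.   ]]), 'T_tool_cam': array([[ 0.001,  0.957,  0.291,  0.084],
       [ 1.   , -0.001,  0.001,  0.   ],
       [ 0.001,  0.291, -0.957, -0.171],
       [ 0.   ,  0.   ,  0.   ,  1.   ]])}
5.35 [ 0.803  0.088 -0.234  2.03   0.024  1.026  2.13 ] [ 0.351 -0.271  0.25 ]
```

View pics/w1.png

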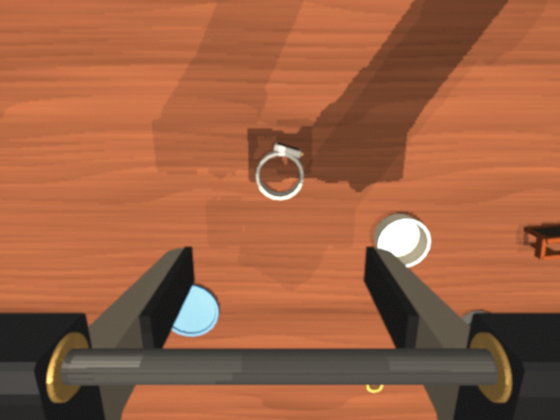

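The wrist view shows the watch at (280,176), with its head at (288,150), i.e. towards -x. The cup is at (403,240) and the tray at (195,310). I refine from this cloud and pick up the watch.

```bash
python3 - <<'E'
from h import *
np.set_printoptions(precision=4,suppress=True)
img,w=cloud("wrist")
p,m=pts(w,(.348,-.269),.06,.016,.04); print(len(p),rect(p),np.median(p[:,2]))
c0=np.array(rect(p)[0])/1000
from scipy.optimize import least_squares
q=p[:,:2]
f=least_squares(lambda v:np.hypot(q[:,0]-v[0],q[:,1]-v[1])-.0263,[.35,-.27],loss="soft_l1",f_scale=.002)
c=f.x; r=q-c; far=r[np.hypot(*r.T)>.0315]; h=far.mean(0); a=np.arctan2(-h[1],-h[0])
print("centre",c,"yaw deg",np.degrees(a),len(far))
if abs(np.degrees(a)+14)<8:
    g=a+np.pi/2
    env.reach([*c,.06],R(g)); env.movel([*c,.009],rate=.1); effector.grasp(15)
    s=env.sense(); print(s['t'],s['gripper_width'],s['grasp_force'],s['wrist_force'])
    env.movel([*c,.13],rate=.15); s=env.sense(); print(s['gripper_width'],s['grasp_force'],s['wrist_force'])
    # look at stand from near
    env.reach([.56,.155,.2],R(np.pi/2)); img,w=cloud("wrist"); save("w2.png",img)
    p,m=pts(w,(.636,.154),.03,.035,.06); print("post",len(p),rect(p)); p,m=pts(w,(.636,.154),.07,.005,.015); print("base",len(p),rect(p)); s=env.sense(); print(s['t'],s['joint_positions'])
E
```

```text
733 (array([ 345.1, -268.8]), array([55.4, 63.2]), 73.4) 0.024696759883078512
centre [ 0.3462 -0.2692] yaw deg -16.511993287294626 83
7.525 0.05569991128708964 15.000319629907608 [0.2994 0.569  2.4685]
0.05628814172689053 14.999939873814583 [-0.2085  0.903  -0.2706]
post 280 (array([632.7, 154.2]), array([16.4, 16.5]), 45.1)
base 2281 (array([647.2, 157.1]), array([61.1, 87.6]), 15.4)
10.2833 [ 0.0855  0.4288 -0.5277  1.764   0.2497  1.0165  1.0325]
```

```bash
python3 - <<'E'
from h import *
np.set_printoptions(precision=4,suppress=True)
x,y=.6317,.154
env.reach([x,y,.1],R(np.pi/2)); env.movel([x,y,.025],rate=.12); f0=env.sense()['wrist_force'][2]
for z in np.arange(.021,.0145,-.001):
    env.movel([x,y,z],rate=.03); s=env.sense(); print(z,s['ee_pos'][2],s['wrist_force'])
    if s['wrist_force'][2]-f0>2.5: break
effector.release(); env.movel([x,y,.14],rate=.2); print(env.sense()['t'])
# ring
env.reach([.60,-.131,.2],R(np.pi/2)); img,w=cloud("wrist"); save("w3.png",img)
p,m=pts(w,(.662,-.131),.035,.004,.02); print(len(p),rect(p),np.median(p[:,2]))
v,u=np.where(m); print(u.min(),u.max(),v.min(),v.max())
red=m&(img[...,0]>1.8*img[...,1].astype(float)+20)&(img[...,1]<90); print("red",red.sum(),np.nanmean(w[red],0)); np.save("w3.npy",w)
v0,v1,u0,u1=v.min()-12,v.max()+12,u.min()-12,u.max()+12
save("w3c.png",cv2.resize(img[v0:v1,u0:u1],None,fx=8,fy=8,interpolation=0)); print(v0,u0)
img,w=cloud("scene"); save("scene2.png",cv2.resize(img[180:360,180:460],None,fx=2,fy=2))
print(env.sense()['t'])
E
```

```text
0.021 0.021289210437903643 [-0.4297  0.998   0.0319]
0.02 0.02000646133738523 [ 0.0887 -0.0658 -1.6335]
0.019 0.018894978511818813 [1.2727 0.6909 0.1103]
0.018 0.017896889640353644 [ 0.5313  0.3319 -0.1919]
0.016999999999999998 0.017228316632596587 [-0.3203  0.2184  1.1214]
0.015999999999999997 0.017133225404069863 [-2.8434 -0.975   7.7192]
14.5917
234 (array([ 660. , -129.9]), array([22.6, 27.6]), 89.5) 0.008650714691196784
267 287 225 249
red 46 [ 0.6494 -0.1365  0.0079]
213 255
15.8167
```

View pics/w3c.png

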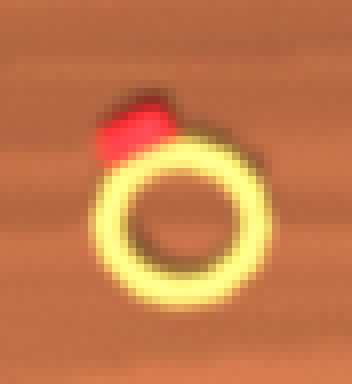

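View pics/scene2.png

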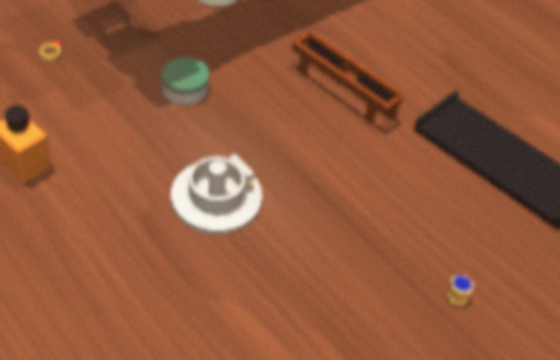

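The watch lies flat on the base around the post (217,190 in the crop). The ring's stone is up-left of its centre, which gives a yaw of about 25°. Next I grip the ring high, so the fingers clear the tray rim when they open.

```bash
python3 - <<'E'
from h import *
from scipy.optimize import least_squares
np.set_printoptions(precision=4,suppress=True)
w=np.load("w3.npy"); p,m=pts(w,(.661,-.131),.02,.0065,.012); q=p[:,:2]
f=least_squares(lambda v:np.hypot(q[:,0]-v[0],q[:,1]-v[1])-.0105,[.661,-.131],loss="soft_l1",f_scale=.001); c=f.x
print("ring",c,len(q),"guess",np.array([.6494,-.1365])+.0135*np.array([.906,.42]))
a=np.radians(115)
env.reach([*c,.06],R(a)); env.movel([*c,.005],rate=.1); effector.grasp(12)
s=env.sense(); print(s['t'],s['gripper_width'],s['ee_pos'],s['wrist_force'],s['joint_positions'])
env.movel([*c,.1],rate=.15); s=env.sense(); print(s['gripper_width'],s['grasp_force'])
env.reach([.47,-.39,.2],R(np.pi/2)); img,w=cloud("wrist"); save("w4.png",img)
p,m=pts(w,(.54,-.39),.06,.0035,.02); print("tray",len(p),rect(p),np.median(p[:,2])); s=env.sense(); print(s['gripper_width'],s['t'])
for n in ("scene",):
    img,w=cloud(n); save(n+"3.png",img)
E
```

```text
ring [ 0.6619 -0.1304] 198 guess [ 0.6616 -0.1308]
18.2333 0.022599654942055146 [ 0.6618 -0.1304  0.005 ] [-0.0888  0.5483 -0.2767] [ 0.4678  0.8201 -0.4732  1.6261  0.4768  0.8126  1.7977]
0.022537934147248265 11.99994266149588
tray 2524 (array([ 534.9, -389.9]), array([77.9, 71.8]), 43.2) 0.006310281509090104
0.02228463423964282 20.3417
```

View pics/w4.png

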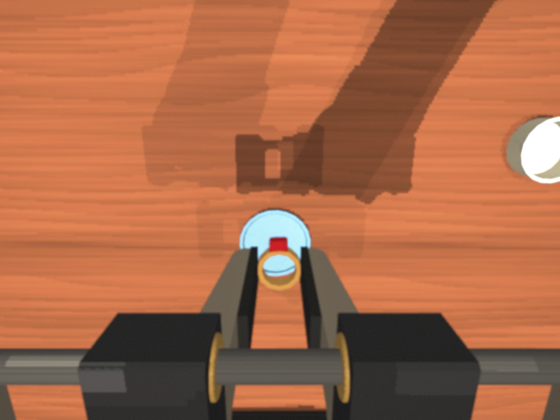

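The ring is held at (279,268), with the tray at (275,238) beyond it. I lower it in, then look at the cufflink.

```bash
cat >> h.py <<'E'
def lower(x,y,z0,z1,df=2.5,step=.0007):
    "creep down until contact"
    env.movel([x,y,z0],rate=.1); env.pause(.15); f0=np.mean([env.sense()['wrist_force'][2]]); z=z0
    while z>z1:
        z-=step; env.movel([x,y,z],rate=.03); s=env.sense(); f=s['wrist_force'][2]-f0
        if f>df: break
    print("lowered",round(s['ee_pos'][2],4),"f",round(f,2),"t",s['t'])
E
python3 - <<'E'
from h import *
np.set_printoptions(precision=4,suppress=True)
x,y=.5385,-.391
env.reach([x,y,.06],R(np.pi/2)); lower(x,y,.013,.0088,2.)
effector.release(); env.movel([x,y,.12],rate=.2); print(env.sense()['t'])
img,w=cloud("side"); save("side4.png",cv2.resize(img[290:420,230:430],None,fx=3,fy=3))
env.reach([.45,.373,.2],R(np.pi/2)); img,w=cloud("wrist"); save("w5.png",img)
p,m=pts(w,(.524,.374),.025,.017,.03); print("cuff",len(p),rect(p),np.median(p[:,2])); s=env.sense(); print(s['t'],s['joint_positions'])
E
```

```text
lowered 0.0099 f 3.73 t 23.075
24.875
cuff 261 (array([521.8, 375.4]), array([18.6, 18.9]), 89.7) 0.023167878078548976
27.7 [-0.0735  0.5565 -0.9175  1.7387  0.4916  1.0949  0.4179]
```

View pics/side4.png

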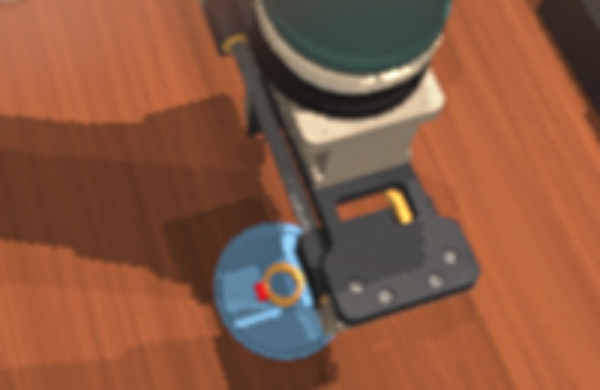

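The ring lies flat in the tray at (282,284) in the crop. For the cufflink, I grip only the upper part of the head so that the fingers can open just above the cup's rim.

```bash
python3 - <<'E'
from h import *
np.set_printoptions(precision=4,suppress=True)
c=(.5225,.3754)
env.reach([*c,.08],R(np.pi/2)); env.movel([*c,.019],rate=.1); effector.grasp(12)
s=env.sense(); print(s['t'],s['gripper_width'],s['ee_pos'],s['joint_positions'])
env.movel([*c,.15],rate=.15); s=env.sense(); print(s['gripper_width'],s['grasp_force'])
env.reach([.355,-.1185,.2],R(np.pi/2)); img,w=cloud("wrist"); save("w6.png",img)
p,m=pts(w,(.431,-.1185),.045,.024,.04); print("cup",len(p),rect(p),np.median(p[:,2])); s=env.sense(); print(s['gripper_width'],s['t'])
E
```

```text
30.1833 0.018483647455693634 [0.5225 0.3754 0.019 ] [-0.1709  0.8458 -0.732   1.6965  0.7048  0.8821  0.367 ]
0.01855416293309262 11.999561190605164
cup 262 (array([ 429.3, -114.8]), array([62.5, 55.7]), 16.3) 0.02860038032488739
0.01895351917502968 33.1583
```

View pics/w6.png

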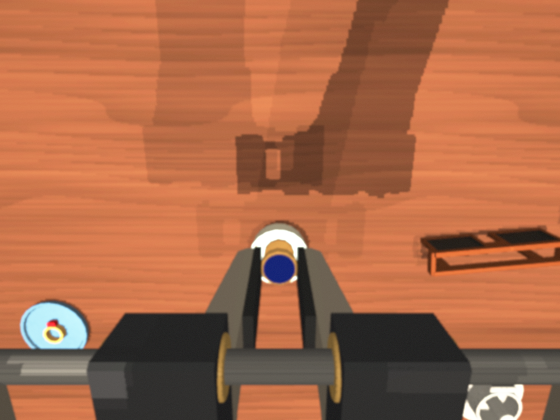

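The cufflink is held upright at (279,268), in front of the cup at (279,238). I release it with the fingertips just above the rim, about 5 mm off the floor.

```bash
python3 - <<'E'
from h import *
np.set_printoptions(precision=4,suppress=True)
x,y=.431,-.118
env.reach([x,y,.08],R(np.pi/2)); env.movel([x,y,.035],rate=.08); env.movel([x,y,.0285],rate=.04); env.pause(.3)
s=env.sense(); print(s['ee_pos'],s['wrist_force']); effector.release(); env.movel([x,y,.13],rate=.2); print(env.sense()['t'])
# sunglasses
env.reach([.35,.111,.22],R(0.1)); img,w=cloud("wrist"); save("w7.png",img); s=env.sense(); print(s['t'],s['joint_positions'])
p,m=pts(w,(.427,.111),.09,.03,.05); print("sun",len(p),rect(p),np.median(p[:,2])); np.save("w7.npy",w)
p,m=pts(w,(.361,.286),.13,.009,.03); print("stand",len(p),rect(p))
E
```

```text
[ 0.4311 -0.118   0.0286] [-0.1618  0.3972  0.9821]
36.925
38.3667 [ 0.7064  0.0369 -1.0828  2.1794  0.0391  0.946  -0.2993]
sun 1984 (array([426.1, 112.1]), array([ 28.5, 139.4]), 5.7) 0.040846461055781325
stand 7289 (array([376.5, 227.3]), array([ 93.6, 131. ]), 6.2)
```

View pics/w7.png

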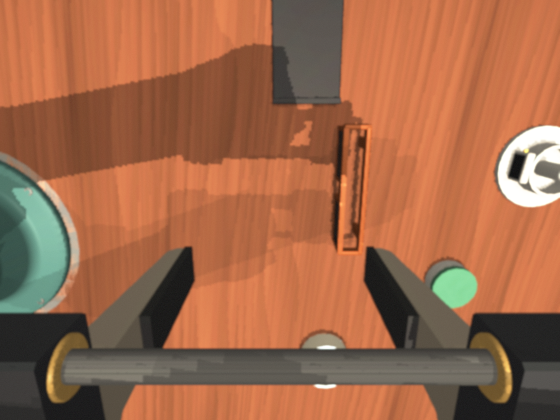

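The sunglasses run from (355,127) to (348,252), and the lower end of the stand shows at (307,100). The cup is partly hidden here, so I check it with the scene camera. I look at the stand closely, then pick up the sunglasses.

```bash
python3 - <<'E'
from h import *
np.set_printoptions(precision=4,suppress=True)
img,w=cloud("scene"); save("scene5.png",cv2.resize(img[100:220,160:340],None,fx=4,fy=4))
env.reach([.365,.215,.25],R(0.1)); img,w=cloud("wrist"); print(env.sense()['t'])
p,m=pts(w,(.361,.286),.105,.009,.03)
p2=p[(p[:,1]-.286)>-.1]; 
_,l,st,cen=cv2.connectedComponentsWithStats(m.astype(np.uint8)); k=1+np.argmax(st[1:,4]); p=w[l==k]
print("stand",len(p),rect(p),np.median(p[:,2])); lip=p[p[:,2]>.0165]; print("lip",len(lip),rect(lip))
q,m=pts(w,(.4265,.1115),.09,.03,.05); print("sun",len(q),rect(q))
E
```

```text
38.9833
stand 10352 (array([358.5, 285.2]), array([ 70.1, 179.9]), 6.2) 0.01314512179050914
lip 813 (array([358.7, 285.2]), array([ 69.1, 179.9]), 6.0)
sun 1270 (array([426. , 112.8]), array([ 28.2, 139.6]), 5.6)
```

View pics/scene5.png

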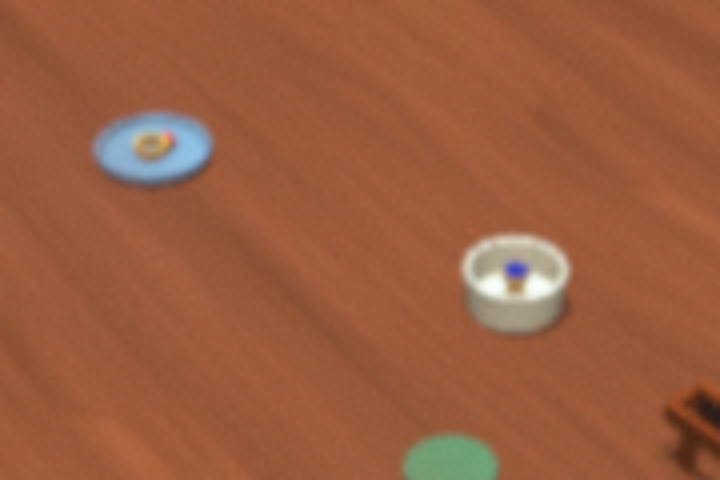

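The cufflink stands upright in the cup (515,275) and the ring lies in its tray (152,145). Now the sunglasses.

```bash
python3 - <<'E'
from h import *
np.set_printoptions(precision=4,suppress=True)
a=np.radians(5.7); c=(.4262,.112)
env.reach([*c,.1],R(a)); env.movel([*c,.023],rate=.1); effector.grasp(10)
s=env.sense(); print(s['t'],s['gripper_width'],s['grasp_force'],s['ee_pos'])
env.movel([*c,.12],rate=.12); s=env.sense(); print(s['gripper_width'],s['grasp_force'],s['wrist_force'])
x,y=.3587,.2852
env.movel([x,y,.12],frame=R(np.radians(6.1)),rate=.15); env.pause(.2); lower(x,y,.039,.033,1.8)
effector.release(); env.movel([x,y,.16],rate=.2); env.reach([.36,.20,.25],R(0.1))
img,w=cloud("wrist"); save("w8.png",img); print(env.sense()['t'])
q,m=pts(w,(x,y),.09,.035,.07); print("sun",len(q),rect(q),np.median(q[:,2]))
E
```

```text
41.675 0.02805268715912386 9.999997168779373 [0.4262 0.112  0.023 ]
0.027824514309542 9.999981075525284 [-0.1402  0.1577 -0.6606]
lowered 0.0346 f 7.9 t 47.0833
49.5417
sun 1729 (array([357.5, 284.6]), array([ 27.9, 139.8]), 6.0) 0.053444106076318665
```

View pics/w8.png

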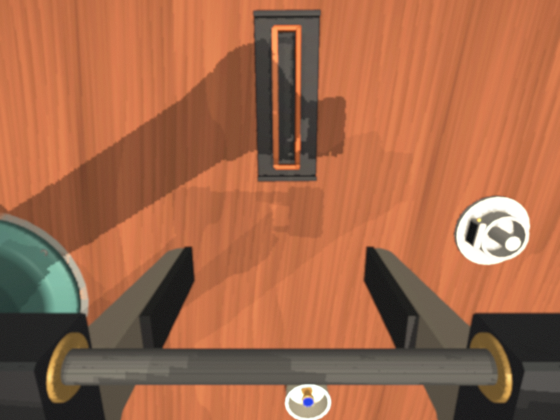

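The sunglasses stand upright in the middle of the stand (286,97), the watch is on its stand (492,230) and the cufflink is in the cup (307,398). The gripper is open and clear, so I hand in.

```bash
python3 -c "
from h import *
env.pause(.3); print(workorder.finish_job())"
```

```text
the job is handed in; nothing more can be done
None
```

All four accessories are on their holders and the job is handed in at about 50 s, with the gripper open and clear; the cufflink was let go about 5 mm above the cup floor, because the fingers cannot open inside the cup, and it stands upright.

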